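Load the shaker with the next vial rack from the flow rack

TASK

Take the front vial rack out of its roller lane, so that the two racks behind it roll down to the stop, and load it in the shaker: tip its far end in under the overhanging lip at the back of the shaker's tray, then lower it gently until it lies flat in the tray, and let go. The vials are glass and full: do not let the rack drop into the tray or tip it far over, and leave the other things where they stand.

Things in the scene. Friction and masses are not known exactly. Their poses are not given: they have to be found in the camera images.
- front_rack_center (a point): white vial rack at the lane's stop, 0.2-0.4 kg. Base skirt 108 long (x) x 62 wide (y) x 8 high; on it, centred, a smooth block 80 x 50 wide, to 44 above the underside (grip across the 50); 2 x 4 amber vials with black caps stand out of it to 60. Both ends alike. Point: its centre, 30 above the underside; x along its length (at the start up the lane, tilted 0.14 rad), z out of its top.
- second_rack_center (a point): an identical rack, directly behind the front one in the lane, skirt to skirt, pushing lightly on it; it rolls down to the stop by itself once the front rack is out of its way (within about 2 s). Point: its centre, 30 above its underside, axes as for the front rack.
- third_rack_center (a point): an identical rack, behind the second. Point and axes as for the front rack.
- flow: fixed aluminium flow rack, 390 long, 205 wide: two lanes of grey rollers (free-turning under the vial racks) sloping down at 0.14 rad to its front (-x, the robot's side). Origin on the bench below the stops' inner faces, midway between lanes; x to its back, y left. Lane of vial racks: centre line y = +50; lane of cartons: y = -50. Roller tops: 75 above the bench at the stop, rising 0.141 per unit of x.
- lane_stop (a point): middle of the front stop's inner face in the vial racks' lane, at roller-top height, axes as the flow rack's. The stop plate is 4 thick and stands 12 above the rollers: a rack must rise more than that to come out. Side channels: 68 apart inside, 4 thick, 9 above the rollers. Rolled down, the foremost rack touches the stop: its centre is 54 up the lane, the next one's 162.
- shaker: fixed laboratory shaker, a white casing 250 (x) x 200 (y), two black knobs on its front (-x, the robot's side). Origin on the bench under its centre; x points to its back. On top, a metal plate with a tray for one rack (black rubber floor), empty at the start.
- tray_floor (a point): centre of the shaker tray's floor, 95 above the bench, axes as the shaker's. The tray is a pocket for a rack lying along x: 112 long between the near stop (inner face x = -56, 4 thick, 7 high) and the rear wall (x = +56), 70 wide between side guides (y = +-35, 4 thick, 7 high). A loaded rack has its underside flat on this floor.
- lip_edge (a point): middle of the lower front edge of the fixed steel lip over the tray's far end: 12.5 above the tray floor, 47 beyond its centre, 9 in front of the rear wall. Lip 90 wide, 3 thick. It stops a rack being put straight down: the rack's far skirt end goes in under it with the rack tipped, far end low (about 0.1 to 0.25 rad), then the near end is lowered behind the near stop.
- carton0: closed cardboard carton, 116 x 60 x 40 high, number 1 from the front in the other lane of the flow rack; a bystander. Origin at the centre of its underside.
- carton1: closed cardboard carton, 116 x 60 x 40 high, number 2 from the front in the other lane of the flow rack; a bystander. Origin at the centre of its underside.
- flask: amber stoppered volumetric flask, bulb 76 across, 196 high, standing on the bench; bystander. Origin at the centre of its underside.
- beaker: glass beaker, 72 across, 85 high, standing on the bench; bystander. Origin at the centre of its underside.
- jar: white plastic jar with screw cap, 62 across, 95 high, standing on the bench; bystander. Origin at the centre of its underside.
- wash_bottle: white wash bottle with a bent spout, 64 across, 195 high, standing on the bench; bystander. Origin at the centre of its underside.
- mortar: white ceramic mortar bowl, 90 across, 50 high, standing on the bench; bystander. Origin at the centre of its underside.

How it is judged:
By the outcome, as a careful person would: the job done as asked, in the order asked, and still so for the second after the job is handed in, with the robot touching nothing.
It also fails if it takes over 43 s, if anything falls off the work surface, if the arm or the gripper's body presses on something with over 40 N, if the wrist force passes 120 N, or if a joint passes its speed limit or range.

ROBOT

A 6-joint arm with a two-finger parallel gripper is mounted at the origin on the work surface. World frame = base frame: x ahead of the robot, y to its left, z up, the work surface at z = 0. Lengths are in m, angles in degrees, forces in N, time in s.
With the tool pointing down it reaches from about 0.4 to 0.825 m from the base axis. Payload 7 kg.
Tool frame: the origin (TCP) lies at the very end of the fingers, on their centre line; the grasp point (between the pads) lies 19 mm behind it; z points along the fingers, y is the line along which they close (so a half turn about z gives the same grasp; the last joint's range is limited). The gripper opens to 88 mm and grips with 3 to 60 N. Pads are 19 mm wide; open, the fingers measure 130 mm over their backs; the gripper's body (78 mm by 193 mm) begins 47 mm behind the grasp point.
Start: joints at [-59.525, 20.546, 0.682, 0, -70.136, -16.507], TCP at [0.163, -0.655, 0.227] pointing down, gripper open.
Joint ranges: [-176.03, 176.03], [-82.01, 121.73], [-58.28, 71.71], [-173.87, 95.51], [-174.79, -0.11], [-173.66, 173.66]. Speed limits (degrees/s): [136.94, 136.94, 172.46, 180, 180, 180].

INTERFACE

Orientations are given as [roll, pitch, yaw] about the fixed x, y, z axes, in that order (R = Rz(yaw) Ry(pitch) Rx(roll)).
In Python, from plant import ctrl, viewer gives the robot as it stands.
- The arm moves only by the tool servo_tool, never from a script. Its argument "rows" is a list of rows, each a list of 6 numbers: the shift along the world's x, y, z in mm, then the turn, a rotation vector about the world's x, y, z in degrees. A call has 1 to 5 rows; each row shifts and turns the commanded pose from where the row before left it; what a row does not reach is not made up. A row lasts 1/12 s, in which the tool goes at most 41.7 mm and 7.16 degrees, less where a joint would pass 70% of its speed; a pose out of reach is approached as far as the arm can. A call is refused whole if a number of a shift passes 41.7 or a number of a turn 7.16, either way. A call with a gripper value outside its range is refused whole. "fingers" is the finger opening in mm, from 0 to 87.6, set as the call begins (left out, the last holds). The fingers move at their own pace and stop on an object; the grip force is fixed at half the most. Time passes only in rows, so rows that do not move let the fingers close. It gives the time, the measured TCP pose, the force and the opening at its end, in the units of the state.
- ctrl.get_obs(): the state, without advancing time (a new reading comes with each control period).
- viewer.snapshot(name): name is "scene" or "side" or "wrist"; returns (picture, depth): 480x640x3 uint8, red, green, blue; 480x640 float32, m along the optical axis (not along the pixel's ray), 0 where there is no reading.
- viewer.calibration(name): a dict with "fx", "fy", "cx", "cy" (pixels), "origin" and "rotation" of the camera in the world. Camera axes: x right, y up, looking along -z (the intrinsics and any distortion apply to the point x, -y, -z); pixel columns grow to the right and rows downward; lengths in m; the calibration is good to about 2 mm. A picture is of the moment at which its call begins: read the wrist's pose just before it. calibration takes no time and is no camera call; for the wrist camera it gives the pose at the moment of the call.
- ctrl.close_job(): hands the job in, once; it reports no verdict.
The state is a dict: "clock": time; "joint_pos": joint angles; "qvel": joint speeds; "tau": joint torques, N m; "tool_pos": TCP position; "orientation": TCP orientation; "force": force on the tool from outside, world axes, zero at the start; "moment": the same for the moment, N m; "opening": finger opening in m.
Only numpy, scipy, OpenCV 4.12 (cv2) and the standard library are available. Lean on these libraries where they do the work, as an engineer would, in place of code of your own. Each camera call takes 0.05 s, during which the arm holds its last target. There are 200 camera calls.

## Working session

There is one attempt and no reset: what is moved stays moved. The work goes in short steps, Python scripts to look and compute and a tool call to move; the robot and the scene stay as the last step left them, time stands still between calls to the robot, and variables do not carry over. Pictures are saved under pics/ and viewed, on a budget of 10 in all, crops included, one or two more only if the job needs it, and the job is handed in when it is done.

Besides the shell and the picture viewer there is one more tool, called as name(argument=value, ...) on one line, values as JSON. servo_tool: Moves the arm, as the interface text tells. Its arguments: {"type":"object","properties":{"rows":{"type":"array","items":{"type":"array","items":{"type":"number"}}},"fingers":{"type":"number"}},"required":["rows"]}

```bash
ls; mkdir -p pics
cat > h.py <<'E'
import numpy as np,cv2
from plant import ctrl,viewer
def snap(n,f=None):
    c=viewer.calibration(n); im,d=viewer.snapshot(n)
    if f: cv2.imwrite('pics/'+f,im[:,:,::-1])
    np.savez('last_%s.npz'%n,im=im,d=d)
    return im,d,c
def cloud(d,c):
    v,u=np.mgrid[:480,:640]
    P=np.stack([(u-c['cx'])/c['fx']*d,-(v-c['cy'])/c['fy']*d,-d],-1)
    P=P@np.array(c['rotation']).T+np.array(c['origin'])
    P[d==0]=np.nan
    return P
E
python3 - <<'E'
from h import *
for n in('scene','side'):
    im,d,c=snap(n,n+'0.png'); P=cloud(d,c); np.save('P_%s.npy'%n,P); print(n,c)
print(ctrl.get_obs())
E
```

```text
picsTraceback (most recent call last):
  File "<stdin>", line 3, in <module>
  File "h.py", line 11, in cloud
    P=P@np.array(c['rotation']).T+np.array(c['origin'])
      ~~~~~~~~~~~~~~~~~~~~~~~~~~~^~~~~~~~~~~~~~~~~~~~~~
ValueError: operands could not be broadcast together with shapes (480,640) (3,)
```

Run:
```python
from h import *
for n in('scene','side','wrist'): print(n,viewer.calibration(n))
print(ctrl.get_obs())
```

```text
scene {'fx': 538.6163426633684, 'fy': 538.6163426633684, 'cx': 322.24883317311645, 'cy': 241.06808348917704, 'origin': array([ 1.75929446, -0.25157184,  1.19751036]), 'rotation': array([49.19171911, -0.97672697, 77.83969001])}
side {'fx': 604.3827063484146, 'fy': 604.3827063484146, 'cx': 315.51286327996644, 'cy': 232.2897699672482, 'origin': array([-0.10111072,  0.91492769,  1.30867068]), 'rotation': array([  42.97777345,    1.0994281 , -146.00201229])}
wrist {'fx': 414.97179451306914, 'fy': 414.97179451306914, 'cx': 318.8202081909204, 'cy': 236.3240579615199, 'origin': array([ 0.0957253 , -0.67059994,  0.38373427]), 'rotation': array([-1.49584214e+01, -9.01395273e-02,  1.03919691e+02])}
{'clock': 0.05, 'joint_pos': array([-5.95237232e+01,  2.05913008e+01,  6.33484536e-01, -1.99603993e-02,
       -7.01337733e+01, -1.65090863e+01]), 'qvel': array([-0.05665485, -0.04012927,  0.08853185,  0.10794848, -0.00947571,
        0.0910796 ]), 'tau': array([-1.35213370e-03, -5.84669495e+01,  2.94057512e+01,  7.02610731e+00,
        1.03346255e-02, -8.06152457e-05]), 'tool_pos': array([ 0.16280713, -0.65457761,  0.22562249]), 'orientation': array([ 1.79906854e+02, -8.03886430e-03, -1.66039601e+02]), 'force': array([ 0.19642802,  0.37227217, -0.11403807]), 'moment': array([ 0.0409614 , -0.0409512 ,  0.00748795]), 'opening': 0.08777344274857277}
```

View pics/scene0.png

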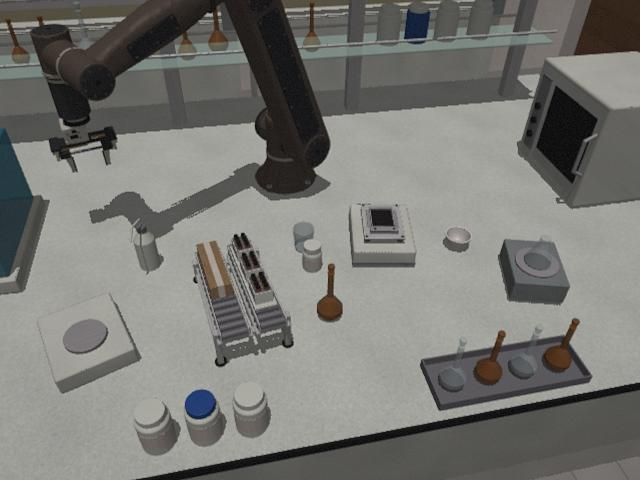

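The scene view shows the flow rack (vial racks around px (240–262, 242–285), cartons to the left), the shaker at (382,235), and the wash bottle, beaker, jar, flask and mortar around them.

```bash
cat > h.py <<'E'
import numpy as np,cv2
from scipy.spatial.transform import Rotation as R
from plant import ctrl,viewer
def snap(n,f=None):
    c=viewer.calibration(n); im,d=viewer.snapshot(n)
    if f: cv2.imwrite('pics/'+f,im[:,:,::-1])
    return im,d,c
def cloud(d,c):
    v,u=np.mgrid[:480,:640]
    P=np.stack([(u-c['cx'])/c['fx']*d,-(v-c['cy'])/c['fy']*d,-d],-1)
    P=P@R.from_euler('xyz',c['rotation'],degrees=True).as_matrix().T+np.array(c['origin'])
    P[d==0]=np.nan
    return P
def ortho(P,im,x0,x1,y0,y1,s,zmax=.4,mode='max'):
    # top view; up = +x, left = +y ; s px/m
    H,W=int((x1-x0)*s),int((y1-y0)*s); o=np.zeros((H,W,3),np.uint8)
    p=P.reshape(-1,3);q=im.reshape(-1,3)
    k=np.isfinite(p[:,0])&(p[:,2]<zmax);p=p[k];q=q[k]
    r=((x1-p[:,0])*s).astype(int);c=((y1-p[:,1])*s).astype(int)
    k=(r>=0)&(r<H)&(c>=0)&(c<W);i=np.argsort(p[k][:,2]); o[r[k][i],c[k][i]]=q[k][i]
    return o
E
python3 - <<'E'
from h import *
ims=[]
for n in('scene','side'):
    im,d,c=snap(n,n+'0.png'); P=cloud(d,c); np.savez('c_%s.npz'%n,P=P,im=im)
    print(n, np.nanmedian(P[200:210,:,2]))
    o=ortho(P,im,.2,1.0,-.5,.5,400); ims.append(cv2.morphologyEx(o,cv2.MORPH_CLOSE,np.ones((3,3))))
    if n=='scene':
        for nm,(u,v) in dict(shaker=(382,218),rack=(240,240),mortar=(458,235),jar=(312,247),flask=(331,268),wash=(142,230),beaker=(303,230)).items(): print(nm,P[v,u])
o=np.hstack([ims[0],ims[1]]); print(o.shape)
cv2.imwrite('pics/o.png',o[:,:,::-1])
E
```

```text
scene 0.0009454080558044531
shaker [0.43537581 0.25557845 0.09234927]
rack [ 0.49782507 -0.21668656  0.12659788]
mortar [0.48997736 0.5156245  0.0219683 ]
jar [ 0.53445929 -0.00084923  0.09343611]
flask [0.73959257 0.00980297 0.19388532]
wash [ 0.43159793 -0.50086049  0.15702037]
beaker [ 0.40081988 -0.00439845  0.05363929]
side 9.254171979344861e-05
(320, 800, 3)
```

View pics/o.png

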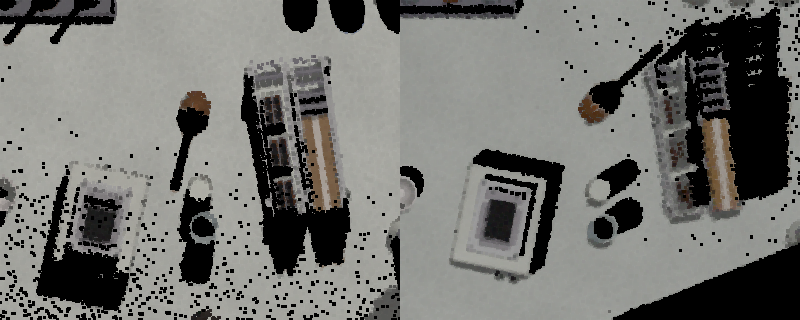

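View pics/side0.png

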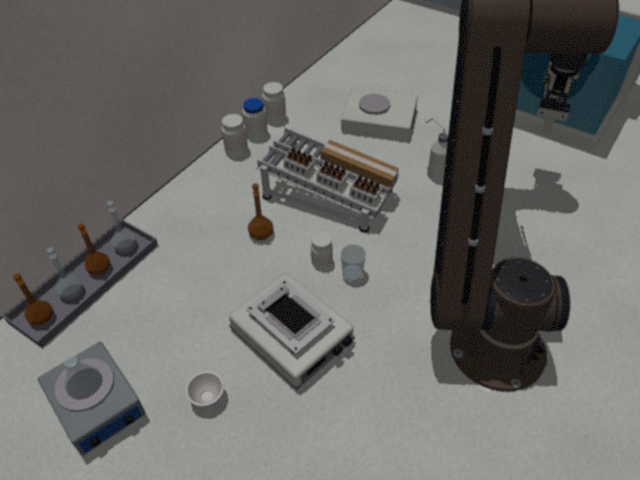

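The side view shows the shaker tray at px (293,312) and the three racks at px (368,187), (333,172), (299,157). The top-down reprojection puts the shaker near (0.457, 0.24) with yaw about −15°, and the front rack near (0.51, −0.21) with yaw about +8°.

Run:
```python
from h import *
z=np.load('c_side.npz');P=z['P'];im=z['im'].astype(int)
def rect(m,name):
    p=P[m]; r=cv2.minAreaRect((p[:,:2]*1000).astype(np.float32)); print(name,m.sum(),np.nanmedian(p[:,2]),r)
X,Y,Z=P[...,0],P[...,1],P[...,2]
g=im.sum(-1)
sh=(np.hypot(X-.457,Y-.24)<.2)&(Z>.06)
rect(sh&(Z>.07),'shaker top'); 
dark=sh&(g<140)&(Z>.085)&(np.hypot(X-.457,Y-.24)<.09)
m=dark.astype(np.uint8);n,l,s,c=cv2.connectedComponentsWithStats(m);i=1+np.argmax(s[1:,4]);rect(l==i,'floor')
for s in('scene','side'):
    z=np.load('c_%s.npz'%s);P=z['P'];im=z['im'].astype(int);X,Y,Z=P[...,0],P[...,1],P[...,2]
    r,gg,b=[im[...,k] for k in range(3)]
    rk=(X>.42)&(X<.9)&(Y>-.42)&(Y<-.08)&(Z>.08)
    rect(rk&(r-b>25)&(Z>.1)&(r>120),s+' carton')
    cap=rk&(im.sum(-1)<110)&(Z>.115)
    n,l,st,c=cv2.connectedComponentsWithStats(cap.astype(np.uint8))
    for i in range(1,n):
        if st[i,4]>=3: print(st[i,4],np.round(np.median(P[l==i],0),3))
```

```text
shaker top 4863 0.09402514250999272 ((449.180908203125, 255.0269012451172), (199.28663635253906, 248.35458374023438), 78.5468521118164)
floor 902 0.0954746936874632 ((453.6207275390625, 248.70755004882812), (67.65557861328125, 106.69332885742188), 80.73506927490234)
scene carton 189 0.13208795226281445 ((586.1728515625, -301.1144714355469), (228.00123596191406, 63.8569221496582), 8.133618354797363)
46 [ 0.515 -0.204  0.142]
46 [ 0.519 -0.225  0.141]
53 [ 0.624 -0.21   0.156]
50 [ 0.618 -0.189  0.156]
63 [ 0.72  -0.174  0.172]
60 [ 0.73  -0.196  0.171]
side carton 214 0.13118285415561382 ((590.296875, -309.9472351074219), (226.4142303466797, 52.020042419433594), 8.232144355773926)
141 [ 0.72  -0.179  0.168]
144 [ 0.61  -0.196  0.153]
28 [ 0.537 -0.209  0.144]
35 [ 0.518 -0.205  0.14 ]
69 [ 0.495 -0.211  0.137]
```

servo_tool(rows=[[0,0,35,0,0,0],[0,0,35,0,0,-3],[15,20,30,0,0,-3],[22,32,0,0,0,0],[23,32,0,0,0,0]], fingers=68)

```text
clock: 0.57
tool_pos: [0.2232, -0.5712, 0.3281]
orientation: [-179.8, 0.1, -172.2]
force: [1.0, 0.2, -0.4]
opening: 0.0684
```

servo_tool(rows=[[23,32,0,0,0,0],[23,32,0,0,0,0],[23,32,0,0,0,0],[23,32,0,0,0,0],[23,32,0,0,0,0]])

```text
clock: 0.98
tool_pos: [0.3385, -0.4092, 0.3265]
orientation: [180.0, 0.0, -172.0]
force: [1.9, -0.3, 0.2]
opening: 0.0683
```

servo_tool(rows=[[23,32,0,0,0,0],[23,32,0,0,0,0],[23,32,0,0,0,0],[23,32,0,0,0,0],[23,32,0,0,0,0]])

```text
clock: 1.4
tool_pos: [0.4535, -0.2491, 0.3267]
orientation: [180.0, 0.0, -172.0]
force: [0.5, -1.0, 0.5]
opening: 0.0678
```

servo_tool(rows=[[15,20,0,0,0,0],[0,0,0,0,0,0],[0,0,0,0,0,0]])

```text
clock: 1.65
tool_pos: [0.4685, -0.2298, 0.3262]
orientation: [180.0, -0.0, -171.9]
force: [0.4, -0.6, -0.2]
opening: 0.0678
```

Run:
```python
from h import *
im,d,c=snap('wrist','w1.png');np.savez('w1.npz',P=cloud(d,c),im=im);o=ctrl.get_obs();print(o['clock'],o['tool_pos'],o['orientation'],c)
```

```text
1.7 [ 0.46791381 -0.23059958  0.32630917] [ 1.79991670e+02 -3.66957638e-02 -1.71946754e+02] {'fx': 414.97179451306914, 'fy': 414.97179451306914, 'cx': 318.8202081909204, 'cy': 236.3240579615199, 'origin': array([ 0.40006898, -0.23865521,  0.48432646]), 'rotation': array([-1.49265308e+01, -1.17642434e-02,  9.80854503e+01])}
```

View pics/w1.png

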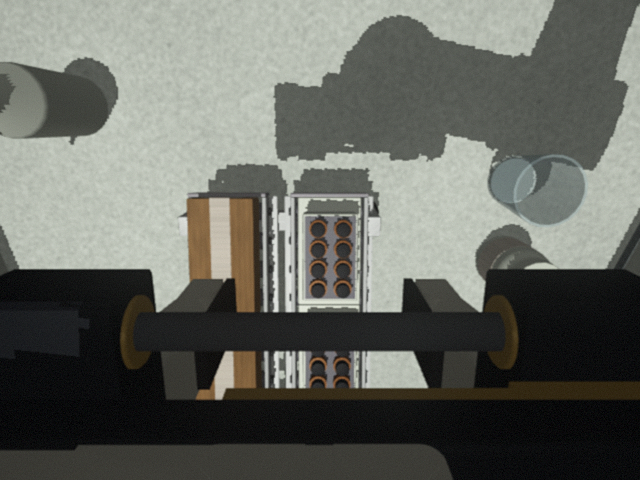

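The wrist view shows the front rack squarely. Its 8 caps are at px (318–343, 228–290), its skirt is at (295–362, 198–305), and the carton is to the left. I'll measure the cap centres next.

Run:
```python
from h import *
z=np.load('w1.npz');P=z['P'];g=z['im'].astype(int).sum(-1)
m=np.zeros(g.shape,np.uint8);m[210:302,302:358]=1
m&=((g<120)&(P[...,2]>.12)).astype(np.uint8)
n,l,s,c=cv2.connectedComponentsWithStats(m)
C=[]
for i in range(1,n):
    if s[i,4]>30: C.append(np.median(P[l==i],0)); print(s[i],np.round(C[-1],4))
C=np.array(C);m_=C.mean(0);u,sv,vt=np.linalg.svd(C-m_);print(m_,vt[0],'yaw',np.degrees(np.arctan(vt[0][1]/vt[0][0])),'tilt',vt[0][2]/np.hypot(*vt[0][:2]))
# block top white pixels
t=(P[...,2]>.12); q=P[200:303,295:365].reshape(-1,3);k=q[:,2]>.118;r=cv2.minAreaRect((q[k][:,:2]*1000).astype(np.float32));print('block+',r)
w=P[200:310,295:366].reshape(-1,3);k=(w[:,2]>.084)&(w[:,2]<.1);print('skirt',cv2.minAreaRect((w[k][:,:2]*1000).astype(np.float32)),np.median(w[k],0))
```

```text
<stdin>:9: RuntimeWarning: Mean of empty slice.
  ret = ret.dtype.type(ret / rcount)
Traceback (most recent call last):
numpy.linalg.LinAlgError: 1-dimensional array given. Array must be at least two-dimensional
```

Run:
```python
from h import *
z=np.load('w1.npz');P=z['P'];g=z['im'].astype(int).sum(-1)
for v,u in((228,318),(290,343),(209,335),(250,305),(260,280),(300,330),(100,250)): print(v,u,g[v,u],P[v,u])
```

```text
228 318 151 [ 0.48436651 -0.22732066  0.13745806]
290 343 153 [ 0.53478043 -0.19805095  0.14515547]
209 335 311 [ 0.47613822 -0.21170402  0.08333166]
250 305 450 [ 0.50904315 -0.23568792  0.12590861]
260 280 249 [ 5.64180737e-01 -2.63289001e-01  4.39134799e-04]
300 330 614 [ 0.55152346 -0.20671105  0.13166964]
100 250 583 [ 0.38342895 -0.31843422 -0.00199143]
```

Run:
```python
from h import *
z=np.load('w1.npz');P=z['P'];im=z['im'].astype(int);g=im.sum(-1)
W=P[195:310,290:370].reshape(-1,3)
k=W[:,2]>.13+.14*(W[:,0]-.51); C=W[k]; m_=C.mean(0)
print('caps',k.sum(),m_,cv2.minAreaRect((C[:,:2]*1000).astype(np.float32)))
k=(W[:,2]>.116+.14*(W[:,0]-.513)); print('block+caps',cv2.minAreaRect((W[k][:,:2]*1000).astype(np.float32)))
for u in (320,345): print([ (v,*np.round(P[v,u]*1000).astype(int)) for v in range(192,312,4)])
for v in (220,250): print([ (u,*np.round(P[v,u]*1000).astype(int)) for u in range(284,376,3)])
```

```text
caps 2083 [ 0.51005669 -0.21330103  0.13886187] ((511.3972473144531, -212.7491455078125), (68.3866958618164, 37.329750061035156), 7.90096378326416)
block+caps ((513.2793579101562, -212.82177734375), (79.32539367675781, 50.344879150390625), 7.793021202087402)
[(192, np.int64(474), np.int64(-227), np.int64(0)), (196, np.int64(465), np.int64(-228), np.int64(87)), (200, np.int64(469), np.int64(-228), np.int64(83)), (204, np.int64(473), np.int64(-227), np.int64(84)), (208, np.int64(477), np.int64(-226), np.int64(84)), (212, np.int64(478), np.int64(-226), np.int64(98)), (216, np.int64(477), np.int64(-227), np.int64(121)), (220, np.int64(480), np.int64(-226), np.int64(125)), (224, np.int64(480), np.int64(-226), np.int64(138)), (228, np.int64(484), np.int64(-226), np.int64(137)), (232, np.int64(488), np.int64(-225), np.int64(137)), (236, np.int64(491), np.int64(-225), np.int64(138)), (240, np.int64(497), np.int64(-224), np.int64(128)), (244, np.int64(498), np.int64(-224), np.int64(140)), (248, np.int64(501), np.int64(-223), np.int64(140)), (252, np.int64(504), np.int64(-223), np.int64(141)),
[... 4883 characters left out ...]
), np.int64(132)), (338, np.int64(501), np.int64(-208), np.int64(141)), (341, np.int64(500), np.int64(-205), np.int64(142)), (344, np.int64(500), np.int64(-202), np.int64(141)), (347, np.int64(500), np.int64(-200), np.int64(140)), (350, np.int64(499), np.int64(-197), np.int64(141)), (353, np.int64(503), np.int64(-193), np.int64(125)), (356, np.int64(503), np.int64(-190), np.int64(126)), (359, np.int64(513), np.int64(-182), np.int64(89)), (362, np.int64(514), np.int64(-178), np.int64(82)), (365, np.int64(511), np.int64(-177), np.int64(92)), (368, np.int64(519), np.int64(-169), np.int64(63)), (371, np.int64(518), np.int64(-166), np.int64(64)), (374, np.int64(536), np.int64(-151), np.int64(0))]
```

The block measures 79×50 mm, centred at (0.513, −0.213), top z 0.1265 and yaw 7.8°, which agrees with the given sizes. Before grasping I'll take a close look at the tray.

servo_tool(rows=[[-4,25,0,0,0,0],[-4,40,0,0,0,0],[-5,40,0,0,0,0],[-5,40,0,0,0,0],[-5,40,0,0,0,0]])

```text
clock: 2.12
tool_pos: [0.4439, -0.0459, 0.3267]
orientation: [180.0, 0.0, -172.2]
force: [2.4, 0.8, 0.0]
opening: 0.0681
```

servo_tool(rows=[[-5,40,0,0,0,0],[-5,40,0,0,0,0],[-5,40,0,0,0,0],[-5,40,0,0,0,0],[-5,40,0,0,0,0]])

```text
clock: 2.53
tool_pos: [0.4193, 0.1545, 0.3271]
orientation: [180.0, 0.1, -172.1]
force: [1.4, -0.1, 0.6]
opening: 0.0674
```

servo_tool(rows=[[-5,40,0,0,0,0],[-5,40,0,0,0,0],[-2,20,0,0,0,0],[0,0,0,0,0,0],[0,0,0,0,0,0]])

```text
clock: 2.95
tool_pos: [0.408, 0.2539, 0.3262]
orientation: [-180.0, -0.0, -172.0]
force: [0.0, -0.2, -0.2]
opening: 0.0682
```

Run:
```python
from h import *
im,d,c=snap('wrist','w2.png');np.savez('w2.npz',P=cloud(d,c),im=im);o=ctrl.get_obs();print(o['clock'],o['tool_pos'],o['orientation'],c)
```

```text
3.0 [0.4080704  0.25317816 0.32633726] [-1.79963862e+02 -2.74835717e-02 -1.72053222e+02] {'fx': 414.97179451306914, 'fy': 414.97179451306914, 'cx': 318.8202081909204, 'cy': 236.3240579615199, 'origin': array([0.33953028, 0.24537331, 0.48428799]), 'rotation': array([-1.49250787e+01,  5.26982251e-02,  9.79595937e+01])}
```

View pics/w2.png

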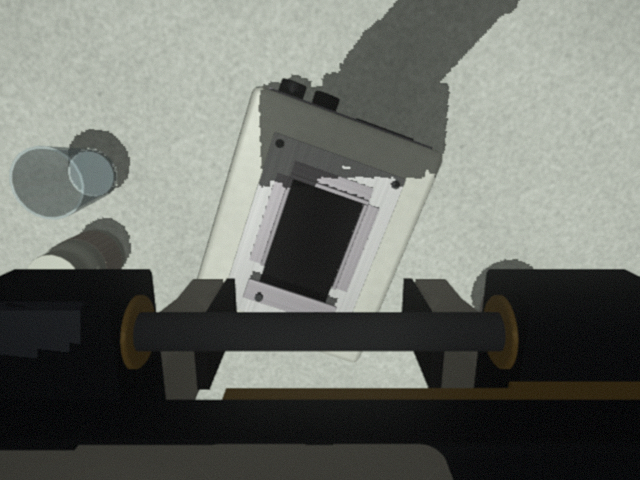

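The tray's black floor shows with corners at about px (295,180), (363,203), (330,301) and (262,278). The far edge is cut off by the lip at (262–335, 280–303).

Run:
```python
from h import *
z=np.load('w2.npz');P=z['P'];g=z['im'].astype(int).sum(-1);Z=P[...,2]
m=np.zeros(g.shape,np.uint8);m[170:310,255:370]=1
m&=((g<140)&(abs(Z-.095)<.006)).astype(np.uint8)
n,l,s,c=cv2.connectedComponentsWithStats(m);i=1+np.argmax(s[1:,4]);k=l==i
p=P[k];print('floor z',np.median(p[:,2]));r=cv2.minAreaRect((p[:,:2]*1000).astype(np.float32));print(r,s[i]);print(cv2.boxPoints(r))
# all in shaker frame guess
yaw=np.radians(r[2]-90 if r[2]>45 else r[2]);c0=np.array(r[0])/1000
q=P[130:320,200:440].reshape(-1,3);d=q[:,:2]-c0
a=np.c_[d@[np.cos(yaw),np.sin(yaw)],d@[-np.sin(yaw),np.cos(yaw)],q[:,2]]*1000
print('yaw',np.degrees(yaw))
def prof(b,ax,oth,lo,hi):
    for t in range(lo,hi,2):
        kk=(abs(a[:,oth]-b)<12)&(abs(a[:,ax]-t)<1)
        if kk.sum(): print(t,round(np.median(a[kk,2]),1),end='; ')
    print()
prof(0,0,1,-75,80);prof(0,1,0,-60,60)
prof(25,0,1,40,80);prof(-25,0,1,40,80);prof(-30,1,0,-50,50);prof(30,1,0,-50,50)
```

```text
floor z 0.0952387597368955
((449.5909729003906, 251.68524169921875), (70.05752563476562, 108.75782775878906), 79.01129150390625) [ 260  180  102  122 7481]
[[389.53207 227.66422]
 [496.2958  206.93327]
 [509.64987 275.70627]
 [402.88614 296.4372 ]]
yaw -10.98870849609375
-75 406.2; -73 405.6; -71 95.0; -69 97.0; -67 96.9; -65 96.9; -63 96.9; -61 97.0; -59 97.3; -57 101.8; -55 101.9; -53 95.4; -51 95.4; -49 95.4; -47 95.2; -45 95.2; -43 95.2; -41 95.7; -39 95.3; -37 95.3; -35 95.3; -33 95.2; -31 95.3; -29 95.4; -27 95.2; -25 95.3; -23 95.0; -21 95.4; -19 95.2; -17 95.4; -15 95.2; -13 95.2; -11 95.1; -9 95.3; -7 95.1; -5 95.1; -3 95.1; -1 95.4; 1 95.2; 3 95.2; 5 95.6; 7 95.3; 9 94.9; 11 95.2; 13 95.1; 15 95.2; 17 95.1; 19 95.2; 21 95.5; 23 95.1; 25 95.3; 27 95.1; 29 95.1; 31 95.2; 33 95.3; 35 95.1; 37 95.3; 39 95.3; 41 95.2; 43 95.3; 45 95.2; 47 95.4; 49 107.0; 51 108.4; 53 109.5; 55 110.4; 57 110.5; 59 110.5; 61 110.7; 63 110.5; 65 110.4; 67 110.3; 69 110.4; 77 95.3; 79 95.0; 
-60 95.0; -58 95.0; -56 95.1; -54 94.9; -52 95.5; -50 96.9; -48 97.0; -46 97.2; -44 96.9; -42 96.9; -40 97.3;
[... 1013 characters left out ...]
2 95.2; 0 95.6; 2 95.3; 4 95.4; 6 95.2; 8 95.4; 10 95.1; 12 95.3; 14 95.2; 16 95.3; 18 95.2; 20 95.4; 22 95.2; 24 95.4; 26 95.2; 28 95.5; 30 95.8; 32 95.2; 34 95.8; 36 101.9; 38 101.7; 40 97.2; 42 97.0; 44 96.8; 46 96.8; 48 97.1; 
-50 96.9; -48 96.7; -46 96.5; -44 96.6; -42 96.7; -40 97.1; -38 101.6; -36 100.7; -34 95.1; -32 95.2; -30 95.5; -28 95.2; -26 95.4; -24 95.0; -22 95.1; -20 95.2; -18 95.2; -16 95.2; -14 95.3; -12 95.1; -10 95.4; -8 95.3; -6 95.2; -4 95.2; -2 95.2; 0 95.2; 2 95.4; 4 95.3; 6 95.0; 8 95.2; 10 95.2; 12 95.4; 14 95.3; 16 95.1; 18 95.4; 20 95.4; 22 95.2; 24 95.4; 26 95.1; 28 95.3; 30 95.2; 32 95.1; 34 96.0; 36 101.9; 38 101.3; 40 96.5; 42 96.5; 44 96.5; 46 96.7; 48 96.8;
```

The tray centre comes out at (0.4512, 0.2514), floor z 0.095 and yaw −11°. Walls, stop and lip match the given sizes. I'm going back to pick up the rack.

servo_tool(rows=[[4,-25,0,0,0,0],[8,-39,0,0,0,0],[8,-39,0,0,0,0],[8,-39,0,0,0,0],[8,-39,0,0,0,0]])

```text
clock: 3.42
tool_pos: [0.4435, 0.0696, 0.3271]
orientation: [180.0, 0.1, -172.1]
force: [1.7, 0.5, -0.5]
opening: 0.0681
```

servo_tool(rows=[[8,-39,0,0,0,0],[8,-39,0,0,0,0],[8,-39,0,0,0,0],[8,-39,0,0,0,0],[8,-39,0,0,0,0]])

```text
clock: 3.83
tool_pos: [0.4828, -0.1258, 0.3272]
orientation: [-180.0, 0.1, -172.2]
force: [0.8, 0.8, -0.4]
opening: 0.0678
```

servo_tool(rows=[[8,-37,-15,0.55,-3.95,0],[5,-30,-27,0.55,-3.95,0],[3,-24,-30,0,0,0],[0,0,-35,0,0,0],[0,0,0,0,0,0]])

```text
clock: 4.25
tool_pos: [0.4945, -0.215, 0.2132]
orientation: [179.8, 7.5, -172.4]
force: [-2.2, 1.0, -1.5]
opening: 0.0681
```

servo_tool(rows=[[0,0,0,0,0,0],[0,0,0,0,0,0]])

```text
clock: 4.42
tool_pos: [0.5004, -0.2139, 0.2216]
orientation: [-179.9, 8.1, -172.0]
force: [0.5, 0.1, 0.8]
opening: 0.0681
```

servo_tool(rows=[[5,0.2,-34,0,0,0],[5,0.5,-34,0,0,0],[4,0.5,-30,0,0,0],[2,0.3,-17,0,0,0],[1,0.2,-9.8,0,0,0]])

```text
clock: 4.83
tool_pos: [0.5179, -0.2107, 0.0948]
orientation: [-180.0, 8.0, -171.9]
force: [-0.7, 0.1, 0.4]
opening: 0.0678
```

servo_tool(rows=[[0,0,0,0,0,0],[0,0,0,0,0,0]])

```text
clock: 5.0
tool_pos: [0.5183, -0.2111, 0.0965]
orientation: [-179.9, 8.1, -172.0]
force: [1.0, 0.9, -0.4]
opening: 0.068
```

servo_tool(rows=[[0,0,0,0,0,0],[0,0,0,0,0,0],[0,0,0,0,0,0],[0,0,0,0,0,0]], fingers=30)

```text
clock: 5.33
tool_pos: [0.5177, -0.2116, 0.0962]
orientation: [-179.9, 8.1, -172.0]
force: [-1.1, 0.8, 7.6]
opening: 0.0502
```

servo_tool(rows=[[0,0,0,0,0,0],[0,0,0,0,0,0],[0,0,0,0,0,0],[0,0,0,0,0,0]])

```text
clock: 5.67
tool_pos: [0.5177, -0.2116, 0.0962]
orientation: [-179.9, 8.1, -172.0]
force: [-2.7, -0.5, 6.9]
opening: 0.0499
```

The block is gripped at an opening of 50 mm. Next is the lift.

servo_tool(rows=[[0,0,8,0,0,0],[0,0,20,0,0,0],[-8,-1,36,0,0,0],[-15,-2,36,0,0,0],[-10,-1,30,0,0,0]])

```text
clock: 6.08
tool_pos: [0.4825, -0.2154, 0.2269]
orientation: [180.0, 7.9, -172.0]
force: [0.6, -0.6, -2.5]
opening: 0.0499
```

servo_tool(rows=[[0,0,20,0,0,0],[0,0,0,0,0,0],[0,0,0,0,0,0]])

```text
clock: 6.33
tool_pos: [0.4839, -0.2152, 0.246]
orientation: [-180.0, 8.1, -172.1]
force: [0.0, 0.3, -3.7]
opening: 0.0498
```

Run:
```python
from h import *
im,d,c=snap('scene');P=cloud(d,c);cv2.imwrite('pics/s1.png',cv2.resize(im[200:380,150:400],None,fx=3,fy=3)[:,:,::-1])
o=ctrl.get_obs();print(o['clock'],o['tool_pos'],o['orientation'],o['force'],o['moment'],o['opening'])
```

```text
6.3833 [ 0.48322668 -0.2150057   0.24445471] [ 179.95612038    7.96367614 -172.05918135] [-0.10222497 -0.09095984 -4.10508016] [-0.04634105  0.65420569  0.04186703] 0.04979459202177345
```

View pics/s1.png

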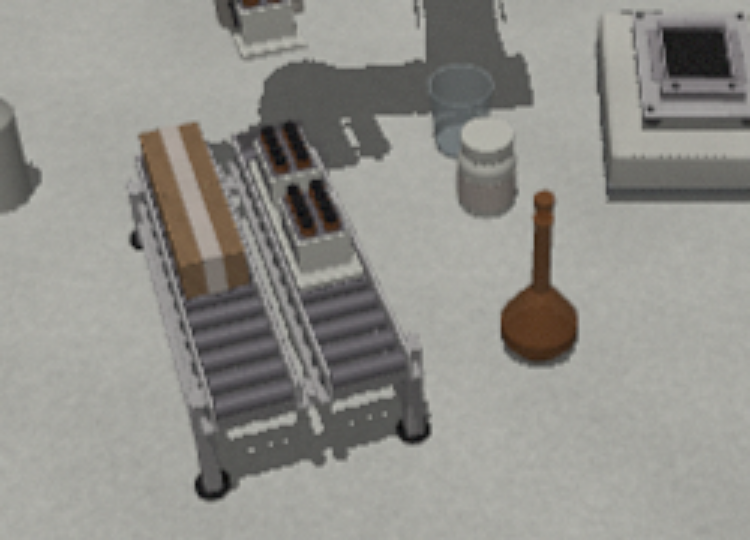

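The front rack is out and held, and the other two are already rolling down. The jar at (487,165), the beaker at (460,110) and the flask are undisturbed. I'm carrying the rack to the shaker, turning to yaw −11° and far end low on the way.

servo_tool(rows=[[-2,15,0,0,0,0],[-3,28,0,0,0,-3],[-4,36,0,0,0,-4],[-4,36,0,0,0,-4],[-4,36,0,0,0,-4]])

```text
clock: 6.8
tool_pos: [0.4654, -0.0637, 0.2428]
orientation: [-179.9, 7.8, 172.7]
force: [1.0, 1.3, -2.7]
opening: 0.0499
```

servo_tool(rows=[[-4,36,0,0,0,-3.9],[-4,36,0,0.8,4.08,0],[-4,36,0,0.8,4.08,0],[-4,36,0,0.8,4.08,0],[-4,36,0,0.8,4.08,0]])

```text
clock: 7.22
tool_pos: [0.4456, 0.1173, 0.2437]
orientation: [-180.0, -9.0, 169.2]
force: [1.1, -0.4, -2.0]
opening: 0.0499
```

servo_tool(rows=[[-3,36,0,0,0,0],[-2,36,0,0,0,0],[-1,36,-10,0,0,0],[0,20,-20,0,0,0],[0,9,-20,0,0,0]])

```text
clock: 7.63
tool_pos: [0.4403, 0.2551, 0.1925]
orientation: [-180.0, -8.7, 169.2]
force: [-1.4, -0.7, -2.3]
opening: 0.0498
```

servo_tool(rows=[[0,0,-5,0,0,0],[0,0,0,0,0,0],[0,0,0,0,0,0],[0,0,0,0,0,0]])

```text
clock: 7.97
tool_pos: [0.4414, 0.2518, 0.1904]
orientation: [179.9, -8.6, 169.1]
force: [0.3, 0.5, -1.7]
opening: 0.0501
```

```bash
cat > look.py <<'E'
from h import *
import sys
im,d,c=snap('wrist',sys.argv[1]+'.png');P=cloud(d,c);np.savez(sys.argv[1]+'.npz',P=P,im=im)
o=ctrl.get_obs();T=o['tool_pos'];ang=np.radians(-11.0)
C=np.array([.4512,.2514,.0952])
Rt=R.from_euler('z',ang).as_matrix()
print('clock',o['clock'],'TCP tray frame mm',(T-C)@Rt*1000,o['tool_pos'],o['orientation'])
print('F',o['force'],o['moment'],'open',o['opening'])
Rr=R.from_euler('xyz',o['orientation'],degrees=True)*R.from_euler('xyz',[180,0,180],degrees=True)
print('rack euler in tray zyx',(R.from_matrix(Rt.T)*Rr).as_euler('ZYX',degrees=True))
E
python3 look.py w3
```

```text
clock 8.0167 TCP tray frame mm [-9.61923108 -1.35754654 95.47644695] [0.44149847 0.25190283 0.19067645] [179.90106978  -8.60026425 169.06510348]
F [-0.02483446 -0.82248542 -1.51866951] [-0.1814411  -0.67550707 -0.01129474] open 0.05005975826309842
rack euler in tray zyx [0.06510348 8.60026425 0.09893022]
```

View pics/w3.png

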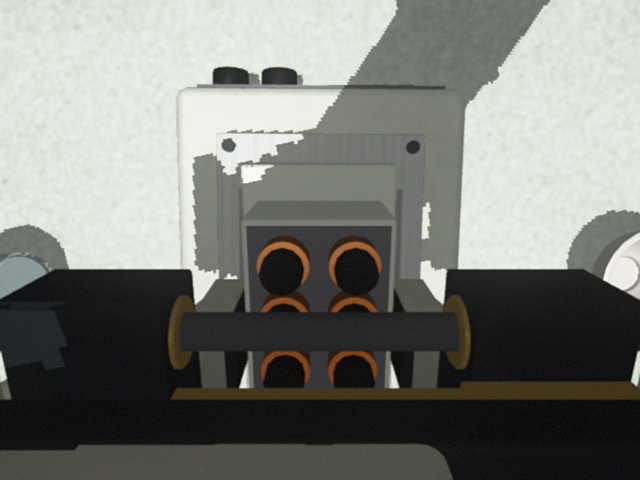

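The rack is held straight over the tray (block at px (245–395, 203–388), skirt at (240–395, 165–203)). I'll check its pose in the hand from depth.

Run:
```python
from h import *
P=np.load('w3.npz')['P'];o=ctrl.get_obs()
Rr=(R.from_euler('xyz',o['orientation'],degrees=True)*R.from_euler('xyz',[180,0,180],degrees=True)).as_matrix()
q=(P-o['tool_pos'])@Rr*1000
for u in(260,319,380): print([(v,*np.round(q[v,u],1).tolist()) for v in (155,162,166,170,175,180,190,198,202,206,210,215,221,226,232)])
print([(u,*np.round(q[185,u],1).tolist()) for u in (234,238,240,242,246,390,392,394,396,398,402)])
print([(u,*np.round(q[228,u],1).tolist()) for u in (240,243,246,249,252,385,388,391,394,397)])
# caps heights
m=(q[...,2]>41)&(q[...,2]<52)&(abs(q[...,1])<25)&(abs(q[...,0])<45);p=q[m]
A=np.c_[p[:,:2],np.ones(len(p))];s=np.linalg.lstsq(A,p[:,2],rcond=None)[0];print('caps plane',s,len(p))
```

```text
[(155, -51.6, -35.9, -105.5), (162, -47.5, -35.8, -103.2), (166, -54.1, -22.2, -6.5), (170, -52.6, -22.2, -6.1), (175, -50.7, -22.2, -5.5), (180, -48.7, -22.3, -5.9), (190, -44.7, -22.5, -6.0), (198, -41.5, -22.6, -6.0), (202, -40.9, -21.8, -0.3), (206, -40.7, -20.8, 6.9), (210, -40.8, -19.7, 14.9), (215, -40.7, -18.6, 23.0), (221, -40.4, -17.6, 30.7), (226, -38.7, -17.7, 30.2), (232, -36.8, -17.8, 30.4)]
[(155, -51.6, 0.9, -105.0), (162, -47.4, 0.9, -103.9), (166, -54.0, 0.9, -6.7), (170, -52.5, 0.9, -6.1), (175, -50.6, 0.9, -6.2), (180, -48.6, 0.9, -6.3), (190, -44.7, 0.9, -5.5), (198, -41.7, 0.9, -4.8), (202, -40.8, 0.9, -0.5), (206, -40.9, 0.9, 7.9), (210, -40.9, 0.9, 15.4), (215, -40.8, 0.9, 23.2), (221, -40.2, 0.9, 29.9), (226, -39.0, 0.9, 31.4), (232, -36.7, 0.9, 30.2)]
[(155, -51.7, 38.8, -104.4), (162, -47.4, 38.9, -104.3), (166, -54.0, 24.9, -6.6), (170, -52.4, 25.0, -7.5), (175, -50.6, 24.9, -5.8), (180, -48.6, 25.0, -6.4), (190, -44.8, 25.0, -5.0), (198, -41.4, 25.3, -6.1), (202, -40.6, 24.7, -1.6), (206, -40.7, 23.4, 7.2), (210, -40.9, 22.2, 15.4), (215, -40.8, 21.1, 23.3), (221, -40.3, 20.2, 30.1), (226, -38.7, 20.2, 30.2), (232, -36.7, 20.3, 30.2)]
[(234, -33.5, -52.3, -101.1), (238, -33.3, -50.0, -102.5), (240, -33.5, -48.5, -100.9), (242, -46.7, -29.5, -6.1), (246, -46.7, -27.9, -5.8), (390, -46.6, 29.1, -6.5), (392, -46.7, 29.8, -5.7), (394, -46.4, 30.9, -7.5), (396, -33.3, 49.2, -102.4), (398, -33.3, 50.4, -101.8), (402, -33.4, 52.7, -101.1)]
[(240, -7.2, -48.8, -95.6), (243, -38.0, -23.2, 29.8), (246, -38.0, -22.2, 30.0), (249, -38.1, -21.2, 30.5), (252, -38.1, -20.2, 30.4), (385, -38.2, 21.7, 31.1), (388, -38.3, 22.6, 31.4), (391, -38.1, 23.7, 30.5), (394, -38.0, 24.7, 30.0), (397, -7.3, 49.8, -94.9)]
caps plane [-1.19977377e-02 -8.97433502e-05  4.50234715e+01] 5578
```

The rack in hand is centred within 1 mm, its underside is 14 mm below the TCP, and it is aligned with the tray. Lowering it in front of the lip.

servo_tool(rows=[[-0.4,0.4,-15,0,0,0],[-0.5,0.4,-20,0,0,0],[0,0,-17,0,0,0],[0,0,-8,0,0,0],[0,0,-3,0,0,0]])

```text
clock: 8.43
tool_pos: [0.4399, 0.2524, 0.1263]
orientation: [180.0, -8.7, 169.0]
force: [0.3, 0.4, -2.4]
opening: 0.0497
```

servo_tool(rows=[[0,0,-2,0,0,0],[0,0,-2,0,0,0],[0,0,0,0,0,0],[0,0,0,0,0,0]])

```text
clock: 8.77
tool_pos: [0.4404, 0.2535, 0.1235]
orientation: [179.9, -8.6, 169.1]
force: [-0.2, -1.0, -2.4]
opening: 0.0503
```

```bash
python3 look.py w4
python3 - <<'E'
from h import *
im,d,c=snap('side');cv2.imwrite('pics/s2.png',cv2.resize(im[255:400,210:380],None,fx=4,fy=4,interpolation=cv2.INTER_CUBIC)[:,:,::-1])
E
```

```text
clock 8.8167 TCP tray frame mm [-10.97650298  -0.05224158  28.27675189] [0.4404152  0.25344313 0.12347675] [179.8939023  -8.6106046 169.1159798]
F [-0.36679914 -0.62218028 -1.57543461] [-0.17317305 -0.69975984  0.00865668] open 0.05010870295631648
rack euler in tray zyx [0.1159798 8.6106046 0.1060977]
```

View pics/s2.png

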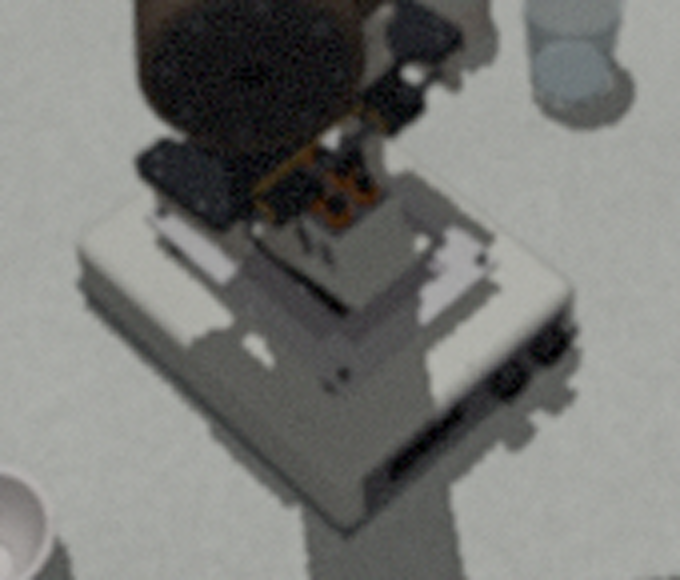

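The side view shows the rack over the tray with its near end raised and clear of the side guides. Lowering to about 1.5 mm above the floor.

servo_tool(rows=[[0,-0.6,-2,0,0,0],[0,0,-1.5,0,0,0],[0,0,-1.5,0,0,0],[0,0,0,0,0,0],[0,0,0,0,0,0]])

```text
clock: 9.28
tool_pos: [0.44, 0.2525, 0.1176]
orientation: [180.0, -8.7, 169.1]
force: [0.5, 1.0, -2.3]
opening: 0.0498
```

servo_tool(rows=[[3,-0.6,0,0,0,0],[3,-0.6,0,0,0,0],[0,0,0,0,0,0]])

```text
clock: 9.53
tool_pos: [0.4467, 0.2514, 0.1178]
orientation: [179.9, -8.6, 169.1]
force: [0.4, -0.4, -2.0]
opening: 0.0497
```

servo_tool(rows=[[2,-0.4,0,0,0,0],[2,-0.4,0,0,0,0],[2,-0.4,0,0,0,0],[0,0,0,0,0,0],[0,0,0,0,0,0]])

```text
clock: 9.95
tool_pos: [0.4521, 0.2501, 0.1177]
orientation: [180.0, -8.7, 169.1]
force: [-0.8, 0.5, -2.3]
opening: 0.0502
```

servo_tool(rows=[[1,-0.2,0,0,0,0],[1,-0.2,0,0,0,0],[0,0,0,0,0,0],[0,0,0,0,0,0]])

```text
clock: 10.28
tool_pos: [0.4541, 0.2498, 0.1177]
orientation: [179.9, -8.7, 169.1]
force: [0.3, -0.1, -2.4]
opening: 0.0501
```

```bash
python3 look.py w5
python3 - <<'E'
from h import *
P=np.load('w5.npz')['P'];C=np.array([.4512,.2514,.0952])
q=(P-C)@R.from_euler('z',-11,degrees=True).as_matrix()*1000
for u in(280,319,360): print([(v,*np.round(q[v,u],1).tolist()) for v in range(120,214,6)])
E
```

```text
clock 10.3333 TCP tray frame mm [ 3.09842197 -1.04132416 22.56931352] [0.4540428  0.2497866  0.11776931] [179.94757683  -8.6565106  169.09864854]
F [ 0.09001835 -0.72504678 -2.31448558] [-0.11260836 -0.64845212  0.0052654 ] open 0.049764951713511314
rack euler in tray zyx [0.09864854 8.6565106  0.05242317]
[(120, -73.0, -17.5, -1.1), (126, -69.9, -17.3, 1.7), (132, -67.4, -17.3, 1.5), (138, -64.6, -17.3, 2.7), (144, -62.3, -17.5, 0.5), (150, -59.0, -16.9, 7.4), (156, -56.4, -16.9, 7.4), (162, -54.4, -17.6, 0.1), (168, -50.3, -15.3, 25.6), (174, -48.1, -15.4, 24.1), (180, -45.7, -15.5, 24.1), (186, -43.4, -15.5, 23.8), (192, -41.0, -15.5, 24.2), (198, -38.6, -15.7, 22.5), (204, -36.6, -14.8, 32.3), (210, -34.8, -13.8, 43.2)]
[(120, -72.7, -0.1, 0.6), (126, -69.9, -0.1, 2.2), (132, -67.4, -0.1, 1.6), (138, -64.7, -0.1, 2.2), (144, -62.2, -0.1, 1.3), (150, -59.1, -0.1, 6.0), (156, -56.5, -0.1, 6.6), (162, -54.4, -0.1, -0.4), (168, -50.4, -0.1, 24.0), (174, nan, nan, nan), (180, -45.7, -0.1, 24.7), (186, -43.4, -0.1, 23.3), (192, -41.0, -0.1, 23.2), (198, -38.7, -0.1, 23.2), (204, -36.6, -0.1, 31.6), (210, -34.9, -0.1, 44.3)]
[(120, -73.1, 18.4, -1.7), (126, -70.2, 18.2, 0.2), (132, -67.3, 18.1, 1.9), (138, -64.9, 18.2, 1.1), (144, -62.2, 18.2, 1.5), (150, -59.0, 17.6, 7.0), (156, -56.6, 17.8, 5.6), (162, -54.3, 18.3, 1.1), (168, -50.4, 16.0, 24.7), (174, -48.1, 16.0, 25.0), (180, -45.8, 16.1, 24.2), (186, -43.4, 16.1, 24.6), (192, -41.1, 16.3, 23.2), (198, -38.7, 16.2, 23.8), (204, -36.6, 15.4, 31.9), (210, -34.9, 14.2, 44.8)]
```

The near end of the skirt is at x ≈ −51, inside the near stop at −56, and there is no contact force, so the far end is under the lip. Next I'll lower the near end by pivoting about the far edge.

servo_tool(rows=[[-0.4,0.1,-1.2,-0.25,-1.3,0],[-0.4,0.1,-1.2,-0.25,-1.3,0],[-0.4,0.1,-1.2,-0.25,-1.3,0],[-0.4,0.1,-1.2,-0.25,-1.3,0],[0,0,0,0,0,0]])

```text
clock: 10.75
tool_pos: [0.4516, 0.2499, 0.1128]
orientation: [180.0, -3.3, 169.1]
force: [-1.1, 0.6, -3.1]
opening: 0.0498
```

servo_tool(rows=[[-0.3,0.1,-0.9,-0.19,-1,0],[-0.3,0.1,-0.9,-0.19,-1,0],[0,0,0,0,0,0],[0,0,0,0,0,0]])

```text
clock: 11.08
tool_pos: [0.4515, 0.2503, 0.1111]
orientation: [180.0, -1.3, 169.1]
force: [-0.6, 0.5, -2.5]
opening: 0.0498
```

```bash
python3 look.py w6
python3 - <<'E'
from h import *
P=np.load('w6.npz')['P'];C=np.array([.4512,.2514,.0952])
q=(P-C)@R.from_euler('z',-11,degrees=True).as_matrix()*1000
for u in(280,319,360): print([(v,*np.round(q[v,u],1).tolist()) for v in range(120,214,6)])
E
```

```text
clock 11.1333 TCP tray frame mm [ 0.73667076 -0.84494526 15.99473975] [0.45176191 0.25043002 0.11119474] [179.94787908  -1.3371663  169.12354646]
F [-0.82075532 -0.33050308 -2.25142307] [ 0.01952581 -0.10178746 -0.02942699] open 0.04987738366676917
rack euler in tray zyx [0.12354646 1.3371663  0.05212092]
[(120, -71.3, -15.8, 2.0), (126, -68.9, -15.9, 1.6), (132, -66.6, -15.9, 1.6), (138, -64.2, -16.0, 1.9), (144, -61.8, -16.1, 1.1), (150, -59.6, -15.6, 6.5), (156, -57.2, -15.8, 5.5), (162, -54.5, -16.3, 0.5), (168, -53.0, -15.2, 13.2), (174, -50.4, -15.5, 10.7), (180, -48.1, -15.4, 11.4), (186, -45.7, -15.5, 11.1), (192, -43.4, -15.6, 11.3), (198, -41.0, -15.6, 11.3), (204, -40.1, -14.8, 20.6), (210, -40.0, -13.7, 32.9)]
[(120, -71.3, -0.1, 1.1), (126, -69.0, -0.1, 1.5), (132, -66.6, -0.1, 1.5), (138, -64.2, -0.1, 1.8), (144, -61.8, -0.1, 2.0), (150, -59.6, -0.1, 6.5), (156, -57.3, -0.1, 7.2), (162, -54.4, -0.1, -0.8), (168, -52.9, -0.1, 11.8), (174, -50.6, -0.1, 12.6), (180, -48.2, -0.1, 12.1), (186, -45.9, -0.1, 11.8), (192, -43.5, -0.1, 12.0), (198, -41.1, -0.1, 11.7), (204, -40.2, -0.1, 21.1), (210, -39.7, -0.1, 31.1)]
[(120, -71.3, 16.4, 2.0), (126, -69.0, 16.4, 2.4), (132, -66.6, 16.6, 1.3), (138, -64.2, 16.7, 1.3), (144, -61.9, 16.7, 1.9), (150, -59.6, 16.4, 5.4), (156, -57.3, 16.3, 7.1), (162, -54.6, 16.9, 1.9), (168, -52.9, 15.9, 12.0), (174, -50.5, 16.1, 11.0), (180, -48.1, 16.2, 10.6), (186, -45.9, 16.1, 12.0), (192, -43.4, 16.2, 11.1), (198, -40.8, 16.4, 9.9), (204, -40.3, 15.3, 21.6), (210, -39.9, 14.3, 32.5)]
```

servo_tool(rows=[[-0.2,0,-0.6,-0.13,-0.65,0],[-0.2,0,-0.6,-0.13,-0.65,0],[0,0,0,0,0,0],[0,0,0,0,0,0]])

```text
clock: 11.47
tool_pos: [0.4512, 0.2503, 0.1099]
orientation: [180.0, -0.0, 169.1]
force: [0.7, -0.6, -2.2]
opening: 0.0497
```

servo_tool(rows=[[0,0,-0.5,0,0,0],[0,0,0,0,0,0],[0,0,0,0,0,0]])

```text
clock: 11.72
tool_pos: [0.4515, 0.2504, 0.1094]
orientation: [180.0, -0.0, 169.1]
force: [0.5, -0.2, -2.0]
opening: 0.0501
```

servo_tool(rows=[[0,0,-0.4,0,0,0],[0,0,0,0,0,0],[0,0,0,0,0,0]])

```text
clock: 11.97
tool_pos: [0.4515, 0.2503, 0.109]
orientation: [180.0, -0.0, 169.1]
force: [1.0, -1.1, -2.1]
opening: 0.0501
```

Still carrying the full weight; continuing in small steps until it touches down.

servo_tool(rows=[[0,0,-0.5,0,0,0],[0,0,0,0,0,0],[0,0,0,0,0,0]])

```text
clock: 12.22
tool_pos: [0.4515, 0.2504, 0.1088]
orientation: [179.9, 0.0, 169.1]
force: [-0.5, -0.4, 0.7]
opening: 0.0499
```

servo_tool(rows=[[0,0,-0.5,0,0,0],[0,0,0,0,0,0],[0,0,0,0,0,0]])

```text
clock: 12.47
tool_pos: [0.4515, 0.2504, 0.1087]
orientation: [179.9, 0.0, 169.1]
force: [-3.1, -0.3, 6.1]
opening: 0.0497
```

```bash
python3 look.py w7
python3 - <<'E'
from h import *
P=np.load('w7.npz')['P'];C=np.array([.4512,.2514,.0952])
q=(P-C)@R.from_euler('z',-11,degrees=True).as_matrix()*1000
for a,b in((126,142),(150,157),(172,196),(215,222)): print(a,np.round(np.nanmedian(q[a:b,265:375].reshape(-1,3),0),1))
E
```

```text
clock 12.5167 TCP tray frame mm [ 0.50934804 -0.91958443 13.52067929] [0.45152452 0.25040012 0.10872068] [1.79944440e+02 2.15965639e-02 1.69116852e+02]
F [-3.27424174 -0.489172    6.42451598] [-0.54109518  1.16807175 -0.09790356] open 0.04985146219587868
rack euler in tray zyx [ 0.11685226 -0.02159656  0.05555958]
126 [-65.6   0.4   1.8]
150 [-58.4   0.4   6.6]
172 [-46.7   0.    7.8]
215 [-40.2   0.3  41.8]
```

The rack is on the floor: about 8 N upward, skirt top at 7.8 mm where 8 is expected. I'm relieving the load slightly, releasing and withdrawing straight up.

servo_tool(rows=[[0,0,0.5,0,0,0],[0,0,0,0,0,0]])

```text
clock: 12.68
tool_pos: [0.4515, 0.2505, 0.1088]
orientation: [179.9, 0.0, 169.1]
force: [-1.9, 0.4, 2.3]
opening: 0.0499
```

servo_tool(rows=[[0,0,0,0,0,0],[0,0,0,0,0,0],[0,0,0,0,0,0],[0,0,0,0,0,0]], fingers=68)

```text
clock: 13.02
tool_pos: [0.4516, 0.2505, 0.1085]
orientation: [179.9, 0.0, 169.1]
force: [-0.4, 0.3, -0.0]
opening: 0.0665
```

servo_tool(rows=[[0,0,5,0,0,0],[0,0,15,0,0,0],[0,0,30,0,0,0],[0,0,35,0,0,0],[0,0,35,0,0,0]])

```text
clock: 13.43
tool_pos: [0.4511, 0.2499, 0.23]
orientation: [-180.0, -0.0, 169.1]
force: [1.6, 1.6, 0.3]
opening: 0.0678
```

servo_tool(rows=[[-20,0,35,0,0,0],[-20,0,35,0,0,0],[-10,0,20,0,0,0],[0,0,0,0,0,0],[0,0,0,0,0,0]])

```text
clock: 13.85
tool_pos: [0.4013, 0.2509, 0.3204]
orientation: [179.7, 0.1, 169.2]
force: [-0.4, -0.1, 0.3]
opening: 0.0685
```

```bash
python3 look.py w8
python3 - <<'E'
from h import *
P=np.load('w8.npz')['P'];im=np.load('w8.npz')['im'];C=np.array([.4512,.2514,.0952])
q=((P-C)@R.from_euler('z',-11,degrees=True).as_matrix()*1000)[:300].reshape(-1,3)
k=(abs(q[:,0])<60)&(abs(q[:,1])<33)
t=q[k&(q[:,2]>40)&(q[:,2]<48)];print('block top',np.median(t,0));A=np.c_[t[:,:2],np.ones(len(t))];print('slope',np.linalg.lstsq(A,t[:,2],rcond=None)[0])
b=q[k&(q[:,2]>35)];print(cv2.minAreaRect(b[:,:2].astype(np.float32)))
for x in(-52,-46,46): s=q[k&(abs(q[:,0]-x)<2)];print(x,np.percentile(s[:,2],[10,50,90]) if len(s) else None)
s,d,c=snap('scene');cv2.imwrite('pics/end.png',np.vstack([cv2.resize(im,(480,360)),cv2.resize(s[180:380,130:480],(480,240))])[:,:,::-1])
E
```

```text
clock 13.9 TCP tray frame mm [-48.89909171 -10.48643781 223.67666764] [0.40119842 0.25043661 0.31887667] [1.79880185e+02 1.11275924e-02 1.69133024e+02]
F [ 0.87245454 -0.03419503 -0.31757194] [-0.01157679 -0.01379626 -0.01845878] open 0.06795625675655054
rack euler in tray zyx [ 0.13302377 -0.01112759  0.11981483]
block top [-12.59082115  -0.35708209  44.34258408]
slope [ 5.72875832e-03 -1.16726616e-03  4.43756594e+01]
((-14.89979362487793, 3.424009323120117), (57.824729919433594, 90.9792251586914), 89.19354248046875)
-52 [6.40330843 7.90476324 9.89559924]
-46 [6.50023843 7.64682794 8.70293877]
46 [-0.21066865  7.07110746  8.10786612]
```

View pics/end.png

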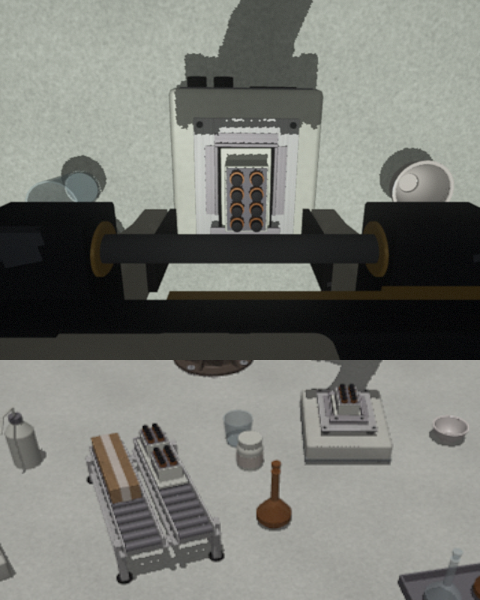

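The rack lies flat in the tray: skirt 7.9 mm near and 7–8 mm far, block top 44.3 mm. The arm is clear and the bystanders stand where they were. One check that the other two racks are down at the stop, then I hand in.

Run:
```python
from h import *
im,d,c=snap('scene');P=cloud(d,c);cap=(im.astype(int).sum(-1)<110)&(P[...,2]>.115)&(P[...,0]>.42)&(P[...,0]<.9)&(P[...,1]>-.42)&(P[...,1]<-.08)
n,l,st,_=cv2.connectedComponentsWithStats(cap.astype(np.uint8))
for i in range(1,n):
    if st[i,4]>=3: print(st[i,4],np.round(np.median(P[l==i],0),3))
P0=np.load('c_scene.npz')['P'];im0=np.load('c_scene.npz')['im']
df=np.abs(im.astype(int)-im0).sum(-1)>90
print('carton/jar/beaker/flask/wash/mortar changed px',[int(df[a:b,e:f].sum()) for a,b,e,f in((240,300,195,235),(238,272,302,324),(222,238,293,314),(262,322,315,345),(220,272,132,160),(225,252,444,472))])
ctrl.close_job()
```

```text
46 [ 0.514 -0.203  0.14 ]
47 [ 0.517 -0.226  0.14 ]
53 [ 0.621 -0.189  0.157]
54 [ 0.625 -0.211  0.157]
carton/jar/beaker/flask/wash/mortar changed px [0, 0, 0, 0, 264, 0]
the job is handed in; nothing more can be done
```

The front rack is lying flat in the shaker tray with its far end under the lip. I handed the job in at about 14 s of the 43 s allowed.

- **Loading:** I lifted the rack out of the lane and turned it to the tray. With the far end about 8.6° low, I slid it under the lip, then lowered the near end in small steps until it touched down at about 8 N. I let go and withdrew upward.
- **Rack in the tray:** measured from above, the skirt top is 7.9 mm over the floor at the near end and 7–8 mm at the far end (8 expected). The block top is at 44.3 mm (44 expected).
- **Other two racks:** both rolled down to the stop. Their caps are within about 3 mm of where the first two racks' caps were at the start.
- **Other objects:** the front-camera pictures before and after are identical around the cartons, jar, beaker, flask and mortar. The wash bottle's area changed by 264 pixels. The arm never came near the bottle and it looks in place in the last picture, so I put this down to the arm's moved shadow, but I did not check it further.

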